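# Open up the pellet die: take out the pressed lid, draw the plunger half way and hold it

### The arm

A 7-joint arm with a two-finger parallel gripper is mounted at the origin on the work surface. World frame = base frame: x ahead of the robot, y to its left, z up, the work surface at z = 0. Lengths are in mm, angles in rad, forces in N, time in s.
With the tool pointing down it reaches from about 400 to 850 mm from the base axis. Payload 10.4 kg.
Tool frame: the origin (TCP) lies between the finger pads; the fingertips stand 25 mm ahead of it and the grasp point (between the pads) lies 6 mm ahead of it; x points along the fingers, y is the direction in which the jaws open and shut, and the axes are right-handed (so a half turn about x gives the same grasp; the last joint's range is limited). The gripper opens to 85 mm and grips with 20 to 120 N. Pads are 22 mm wide; open, the fingers measure 114 mm over their backs; the gripper's body (76 mm by 85 mm) begins 54 mm behind the grasp point. The pads swing forward as they close: fully open they stand 13 mm farther back than shut.
Start: joints at [1.3, 0.332, -0.065, 1.46, 0.022, 1.35, -0.088], TCP at [153.314, -605.923, 256.338] pointing down, gripper open.
Joint ranges: [-2.6, 2.6], [-0.5, 2.12], [-1.47, 1.34], [0.16, 2.42], [-1.27, 4.41], [0.06, 2.06], [-2.6, 2.6]. Speed limits (rad/s): [2.22, 2.22, 2.79, 2.79, 3.14, 3.14, 3.14].

### API

Orientations are given as [roll, pitch, yaw] about the fixed x, y, z axes, in that order (R = Rz(yaw) Ry(pitch) Rx(roll)).
In Python, from station import state, read_camera, calibration, finish_job, boxes_of gives the robot as it stands. The module is installed in compiled form; this text tells all that it offers.
- The arm moves only by the tool jog_arm, never from a script. Its argument "deltas" is a list that holds one entry, the list of rows, each a list of 6 numbers: the shift along the tool's x, y, z in m, then the turn, a rotation vector about the tool's x, y, z in degrees. A call has 1 to 5 rows; each row is the pose to reach, as a shift and turn from the pose measured when the call began, along the tool's axes at that moment; what a row does not reach only later rows make up. A row lasts 1/8 s, in which the tool goes at most 62.5 mm and 10.7 degrees, less where a joint would pass 70% of its speed; a pose out of reach is approached as far as the arm can. A call with a gripper value outside its range is refused whole. "jaw" is the gripper command: -1 is shut, 1 is fully open, values between are in proportion, set as the call begins (left out, the last holds). The fingers move at their own pace and stop on an object; the grip force is fixed at half the most. Time passes only in rows, so rows that repeat a pose let the fingers close. It gives the time, the measured TCP pose, the force and the opening at its end, in the units of the state.
- state(): the state, without advancing time (a new reading comes with each control period).
- read_camera(name): name is "scene" or "top" or "wrist"; returns (picture, depth): 480x640x3 uint8, blue, green, red; 480x640 float32, mm along the optical axis (not along the pixel's ray), 0 where there is no reading.
- calibration(name): a dict with "mtx" (3x3 intrinsics, pixels), "D" ([k1, k2, p1, p2, k3] as OpenCV has them; the pictures are not rectified), "world_to_cam" (4x4, takes a point from world to camera coordinates). Camera axes: x right, y up, looking along -z (the intrinsics and any distortion apply to the point x, -y, -z); pixel columns grow to the right and rows downward; lengths in mm; the calibration is good to about 2 mm. A picture is of the moment at which its call begins: read the wrist's pose just before it. calibration takes no time and is no camera call; for the wrist camera it gives the pose at the moment of the call.
- finish_job(): hands the job in, once; it reports no verdict.
Trained networks look in the newest picture that a camera, given by its name, has taken for a name from the list of things; names that differ only in an ending like _2 or _b are one class to them, and where a whole thing is asked for, a point or a joint stands for the part that bears it (a point fixed in the world has none). Each returns a list of dicts, best first, with "score" (0 to 1); they miss things now and then, are a little off and sometimes report something else, mostly with a low value. They report only what shows in the picture. A call takes as long as a camera call. They do not tell look-alikes from the thing itself.
- boxes_of(camera, target): "centre" ([x, y, z] in mm, in world coordinates, good to about 4 mm: the middle of the surface that is visible of it).
The state is a dict: "time_s": time; "joint_pos": joint angles; "dq": joint speeds; "effort": joint torques, N m; "position": TCP position; "tool_rot": TCP orientation; "wrist_force": force on the tool from outside, world axes, zero at the start; "ft_torque": the same for the moment, N m; "finger_gap": finger opening in mm.
Only numpy, scipy, OpenCV 4.12 (cv2) and the standard library are available. Lean on these libraries where they do the work, as an engineer would, in place of code of your own. Each camera call takes 0.05 s, during which the arm holds its last target. There are 200 camera calls.

### The job

Lift the pressed crucible lid out of the cavity in the die block and set it down, without dropping it, flat and knob up in the steel dish. Then draw the plunger straight up out of its bore until about half of its shank is out, keeping it in line so that it does not bind and drag the block along, and finish while holding it still there for the shank to be looked over: do not pull it right out and do not let go. Leave the flask, the vial and the dish where they stand.

Things in the scene. Friction and masses are not known exactly. Their poses are not given: they have to be found in the camera images.
- die: loose dark grey anodised aluminium die block, 80 (x) x 180 (y) x 70 mm high, about 2 kg, standing on the bench at any yaw. Origin at the centre of its underside, z up. A plain round bore runs through it at its +y end, a shallow round cavity is sunk in its top at its -y end.
- bore_mouth (a point): centre of the bore's mouth on the top face of the die block, 45 mm to +y of the block's centre, 70 mm above its underside; bore 21.5 mm in diameter, vertical, right through. Axes as the block's.
- cavity_floor (a point): centre of the floor of the cavity, 45 mm to -y of the block's centre, 60 mm above its underside; cavity 46 mm in diameter, 10 mm deep. Axes as the block's.
- plunger: loose steel plunger, 0.17 to 0.35 kg, standing in the bore with slight play (1.5 mm), no spring or catch. Origin on its axis under the collar, z up. Below: round shank, 20 mm wide, 56 mm long. Above: collar 34 mm wide, 6 mm thick, resting on the block's top; on it a flat-sided grip bar 20 (x) x 44 (y) mm, 6 to 40 mm above the origin, its y within 35 degrees of the block's y.
- lid: loose pressed buff ceramic crucible lid, about 60 g, lying in the cavity with its disc's top flush with the block's top face. Origin at the centre of its underside, z up: disc 44 mm in diameter and 10 mm thick, on it a straight round knob 18 mm in diameter, from 10 to 34 mm above the origin.
- dish: round stainless steel dish, 0.4 kg, loose on the bench. Origin at the centre of its underside; inner floor 3 mm above it, 53 mm in radius at the floor; rim 60 mm in outer radius, 13 mm high.
- flask: bystander: closed glass conical flask, 80 mm wide at the foot, 126 mm high, loose; origin at the centre of its underside
- vial: bystander: small capped glass vial, 27 mm in diameter, 55 mm high, loose; origin at the centre of its underside
Not all that is in view belongs to the job. Leave any blue or orange look-alike of the dish alone. Leave any orange look-alike of the die alone.

How it is judged:
By the outcome, as a careful person would: the job done as asked, in the order asked, and still so for the second after the job is handed in, while the arm keeps its last pose, push and grip.
It also fails if it takes over 54 s, if anything falls off the work surface, if the arm or the gripper's body presses on something with over 40 N, if the wrist force passes 120 N, or if a joint passes its speed limit or range.

## Working session

There is one attempt and no reset: what is moved stays moved. The work goes in short steps, Python scripts to look and compute and a tool call to move; the robot and the scene stay as the last step left them, time stands still between calls to the robot, and variables do not carry over. Pictures are saved under pics/ and viewed, about 8 in all and at most 12, crops included, and the job is handed in when it is done.

Besides the shell and the picture viewer there is one more tool, called as name(argument=value, ...), one argument or row to a line, values as JSON. jog_arm: Moves the arm, as the interface text tells. Its arguments: {"type":"object","properties":{"deltas":{"type":"array"},"jaw":{"type":"number"}},"required":["deltas"]}

```bash
mkdir -p pics
cat > h.py <<'E'
import numpy as np, cv2
from station import *
from scipy.spatial.transform import Rotation as Ro
def cloud(name):
    c=calibration(name); im,d=read_camera(name)
    K=np.array(c["mtx"],float);D=np.array(c["D"],float);T=np.array(c["world_to_cam"],float)
    u,v=np.meshgrid(np.arange(640),np.arange(480))
    p=cv2.undistortPoints(np.stack([u,v],-1).reshape(-1,1,2).astype(float),K,D).reshape(480,640,2)
    P=np.stack([p[...,0]*d,-p[...,1]*d,-d],-1)
    W=(P-T[:3,3])@T[:3,:3]
    W[d==0]=np.nan
    return im,d,W
def proj(name,p):
    c=calibration(name);T=np.array(c["world_to_cam"],float)
    q=T[:3,:3]@np.array(p,float)+T[:3,3]; q=q*[1,-1,-1]
    return cv2.projectPoints(q.reshape(1,1,3),np.zeros(3),np.zeros(3),np.array(c["mtx"],float),np.array(c["D"],float))[0].ravel()
E
python3 - <<'E'
from h import *
s=state();print({k:np.round(s[k],3).tolist() for k in s})
im,d,W=cloud("top");np.save("top.npy",W);cv2.imwrite("pics/top.png",im)
for t in ["die","plunger","lid","dish","flask","vial"]:
    print(t,[(np.round(b["centre"]).tolist(),round(b["score"],2),proj("top",b["centre"]).round().tolist()) for b in boxes_of("top",t)[:4]])
im2,_,_=cloud("scene");cv2.imwrite("pics/scene.png",im2)
E
```

```text
{'time_s': 0.0, 'joint_pos': [1.3, 0.333, -0.065, 1.461, 0.022, 1.35, -0.089], 'dq': [-0.0, -0.001, 0.001, -0.0, 0.001, -0.001, -0.001], 'effort': [0.001, -62.544, 0.05, -39.159, 0.016, 0.01, 0.0], 'position': [153.224, -605.584, 255.525], 'tool_rot': [-1.516, 1.569, 1.874], 'wrist_force': [-0.226, -0.262, 0.399], 'ft_torque': [0.017, -0.024, -0.044], 'finger_gap': 85.668}
die [([592.0, 384.0, 73.0], 0.92, [129.0, 234.0]), ([561.0, 176.0, 72.0], 0.74, [246.0, 249.0])]
plunger [([522.0, 163.0, 112.0], 0.93, [249.0, 269.0]), ([528.0, -138.0, 5.0], 0.52, [424.0, 270.0])]
lid [([605.0, 195.0, 67.0], 0.64, [236.0, 224.0])]
dish [([529.0, -137.0, 4.0], 0.72, [423.0, 270.0]), ([350.0, -166.0, 2.0], 0.6, [444.0, 369.0]), ([583.0, -314.0, 6.0], 0.59, [516.0, 238.0])]
flask [([770.0, 54.0, 51.0], 0.7, [317.0, 138.0]), ([520.0, 162.0, 111.0], 0.61, [250.0, 270.0])]
vial [([384.0, -13.0, 60.0], 0.74, [360.0, 353.0])]
```

View pics/top.png

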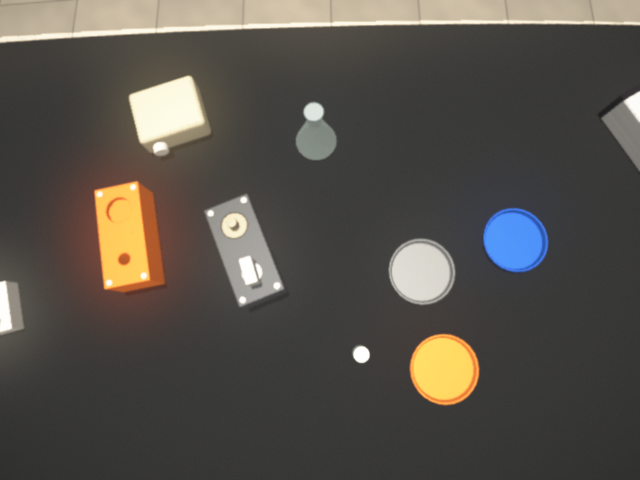

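View pics/scene.png

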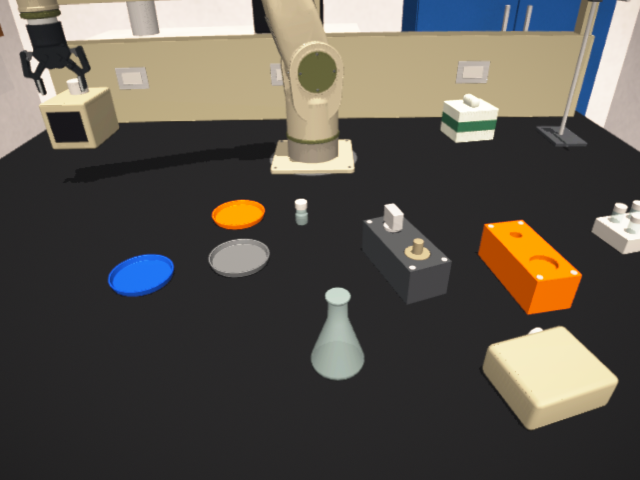

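The top view shows the dark die around (245,250), with the plunger bar at (249,270) and the lid at (234,225). The steel dish is at (422,270), the vial at (361,354) and the flask at (316,135). The orange and blue look-alikes stand apart from these. Next I'll measure precisely from depth.

Run:
```python
from h import *
W=np.load("top.npy");im=cv2.imread("pics/top.png")
def sel(c,r,z0,z1):
    m=(np.hypot(W[...,0]-c[0],W[...,1]-c[1])<r)&(W[...,2]>z0)&(W[...,2]<z1);return W[m]
def rep(n,P):
    r=cv2.minAreaRect(P[:,:2].astype(np.float32));print(n,len(P),P.mean(0).round(1),r, "z",np.percentile(P[:,2],[5,50,95]).round(1))
rep("die",sel((561,176),110,64,78))
rep("bar",sel((522,163),40,100,125))
rep("knob",sel((603,195),25,84,110))
d=sel((529,-137),75,8,25);rep("rim",d)
rep("dishfloor",sel((529,-137),45,-5,12))
for p in [(561,176,72)]: print(proj("top",p))
s=state();R=Ro.from_euler("xyz",s["tool_rot"]);print(R.as_matrix().round(3))
c=calibration("wrist");T=np.array(c["world_to_cam"]);print("wristcam",(-T[:3,:3].T@T[:3,3]).round(),T[:3,:3].round(2))
```

```text
die 4224 [562.1 182.2  69.1] ((561.9034423828125, 183.2086181640625), (181.17364501953125, 80.50882720947266), 21.56778907775879) z [66.9 69.1 71.3]
bar 355 [519.3 165.7 108.5] ((519.7398681640625, 166.50717163085938), (44.19670867919922, 20.33574104309082), 16.884611129760742) z [105.4 108.7 110.7]
knob 96 [602.6 198.8  92. ] ((602.945556640625, 199.128173828125), (17.125045776367188, 16.322599411010742), 87.44003295898438) z [86.9 92.5 94.6]
rim 448 [ 525.8 -135.5   11.5] ((526.0755615234375, -132.08734130859375), (116.7472152709961, 117.34160614013672), 62.574806213378906) z [ 8.6 11.6 14. ]
dishfloor 1852 [ 528.7 -137.     2.2] ((528.95556640625, -136.98779296875), (89.01234436035156, 88.92353820800781), 69.1320571899414) z [-0.   2.2  4.5]
[246.31130682 248.9745204 ]
[[ 0.     0.245 -0.969]
 [ 0.    -0.969 -0.245]
 [-1.    -0.    -0.   ]]
wristcam [ 233. -586.  373.] [[ 0.24 -0.97 -0.  ]
 [ 0.92  0.23 -0.32]
 [ 0.31  0.08  0.95]]
```

```bash
cat >> h.py <<'E'
def go(x,y,z,jaw_deg=None,s=None):
    "tool-frame delta (m, deg) from the present pose to a tool-down pose with tool y at jaw_deg"
    s=s or state();R=Ro.from_euler("xyz",s["tool_rot"]);M=R.as_matrix()
    if jaw_deg is None: jaw_deg=np.degrees(np.arctan2(M[1,1],M[0,1]))
    a=np.radians(jaw_deg);yv=np.array([np.cos(a),np.sin(a),0]);xv=np.array([0,0,-1.])
    N=np.stack([xv,yv,np.cross(xv,yv)],1)
    d=M.T@(np.array([x,y,z])-s["position"])/1000
    print("delta",d.round(4).tolist(),(R.inv()*Ro.from_matrix(N)).as_rotvec(degrees=True).round(2).tolist(),"jawdeg",round(jaw_deg,1))
E
python3 -c "
from h import *
go(420,-300,260,-73)"
```

```text
delta [-0.0037, -0.2311, -0.3336] [-2.8, -0.0, 0.01] jawdeg -73
```

jog_arm(
  deltas=[
    [[-0.004,-0.231,-0.334,-2.8,0,0],[-0.004,-0.231,-0.334,-2.8,0,0],[-0.004,-0.231,-0.334,-2.8,0,0],[-0.004,-0.231,-0.334,-2.8,0,0],[-0.004,-0.231,-0.334,-2.8,0,0]],
  ],
  jaw=1,
)

```text
time_s: 1.02
position: [359.9, -368.9, 259.7]
tool_rot: [1.858, 1.57, -0.987]
wrist_force: [1.0, -0.3, 0.3]
finger_gap: 85.4
```

```bash
python3 -c "
from h import *
s=state();print(s['position'],np.round(s['joint_pos'],2))
go(570,180,260,-73)"
```

```text
[ 359.91931682 -368.88083347  259.68033252] [ 0.98  0.1  -0.29  1.73  0.03  1.31 -0.59]
delta [-0.0006, -0.4635, -0.3613] [-0.01, -0.01, -0.04] jawdeg -73
```

jog_arm(
  deltas=[
    [[0,-0.4635,-0.361,0,0,0],[0,-0.4635,-0.361,0,0,0],[0,-0.4635,-0.361,0,0,0],[0,-0.4635,-0.361,0,0,0],[0,-0.4635,-0.361,0,0,0]],
  ],
)

```text
time_s: 1.65
position: [471.1, -76.9, 259.8]
tool_rot: [2.047, 1.569, -0.798]
wrist_force: [1.2, -1.4, -0.3]
finger_gap: 85.4
```

```bash
python3 -c "
from h import *
s=state();print(s['position'],np.round(s['joint_pos'],2))
go(580,185,260,-73)"
```

```text
[471.05115428 -76.86716699 259.76106637] [ 0.65  0.04 -0.59  1.81  0.02  1.3  -1.22]
delta [-0.0004, -0.2187, -0.1807] [-0.03, -0.05, -0.09] jawdeg -73
```

jog_arm(
  deltas=[
    [[0,-0.219,-0.181,0,0,0],[0,-0.219,-0.181,0,0,0],[0,-0.219,-0.181,0,0,0],[0,-0.219,-0.181,0,0,0],[0,-0.219,-0.181,0,0,0]],
  ],
)

```text
time_s: 2.28
position: [580.4, 188.8, 259.4]
tool_rot: [2.942, 1.57, 0.099]
wrist_force: [-0.0, 0.3, 0.8]
finger_gap: 85.3
```

```bash
cat > look.py <<'E'
from h import *
import sys
s=state();print(s['position'].round(1),np.round(s['joint_pos'],2),s['dq'].round(3).max())
im,d,W=cloud("wrist");cv2.imwrite(sys.argv[1],im)
def sel(c,r,z0,z1):
    m=(np.hypot(W[...,0]-c[0],W[...,1]-c[1])<r)&(W[...,2]>z0)&(W[...,2]<z1);return W[m]
def rep(n,P):
    if len(P)<20: return print(n,len(P))
    r=cv2.minAreaRect(P[:,:2].astype(np.float32));print(n,len(P),P.mean(0).round(1),np.round(r[0],1),np.round(r[1],1),round(r[2],1),"z",np.percentile(P[:,2],[5,50,95]).round(1))
for n,c,r,a,b in [("die",(562,183),110,64,76),("bar",(520,166),40,106,118),("knob",(603,199),25,90,100),("lid",(603,199),21,60,76)]: rep(n,sel(c,r,a,b))
E
python3 look.py pics/w1.png
```

```text
[580.4 188.8 259.4] [ 0.2   0.39 -0.76  1.47  0.27  1.39 -1.85] 0.429
die 12852 [575.8 186.5  69.4] [563.5 181.8] [179.6  80.4] 21.5 z [68.2 69.4 70.7]
bar 989 [523.5 166.3 109.1] [522.6 165.7] [44.5 19.9] 16.8 z [107.5 109.2 110.3]
knob 327 [606.3 198.5  93.2] [606.  198.4] [17.5 16.4] 17.3 z [91.9 93.3 94.5]
lid 1192 [603.7 199.5  69.3] [603.  198.9] [41.6 40.8] 17.4 z [68.  69.4 70.6]
```

View pics/w1.png

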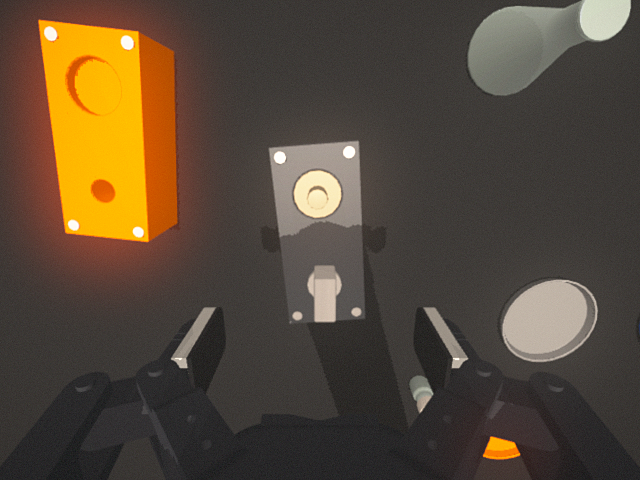

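The wrist view shows the lid at (317,193), the plunger bar at (325,290) and the die between them, all matching the top measurements. Next I'll move above the knob.

```bash
python3 -c "
from h import *
go(604.5,198.7,150,-72)"
```

```text
delta [0.1091, 0.0015, -0.0247] [-0.7, -0.08, 0.11] jawdeg -72
```

jog_arm(
  deltas=[
    [[0.05,0.0015,-0.025,-0.7,0,0],[0.109,0.0015,-0.0247,-0.7,-0.1,0.1],[0.109,0.0015,-0.0247,-0.7,-0.1,0.1],[0.109,0.0015,-0.0247,-0.7,-0.1,0.1]],
  ],
  jaw=0.2,
)

```text
time_s: 2.82
position: [605.3, 199.0, 152.6]
tool_rot: [-2.948, 1.569, 0.507]
wrist_force: [-0.4, 0.7, 1.3]
finger_gap: 51.6
```

```bash
python3 look.py pics/w2.png; python3 -c "
from h import *
print(state()['finger_gap'])
go(604.5,198.7,99,-72)"
```

```text
[605.3 199.  152.6] [ 0.15  0.53 -0.72  1.52  0.37  1.22 -1.89] 0.003
die 22670 [582.8 190.   69.5] [563.8 182.1] [180.4  80.6] 21.4 z [68.3 69.4 70.5]
bar 877 [535.1 170.  109.1] [533.9 169. ] [21.2 19.7] 17.7 z [107.  109.2 110.2]
knob 686 [606.6 198.8  93.2] [606.1 198.6] [17.3 17. ] 18.2 z [91.6 93.3 94.3]
lid 2049 [605.7 200.4  69.5] [603.1 199.1] [41.2 41.7] 60.4 z [68.3 69.4 70.6]
51.27176413361557
delta [0.0543, 0.0001, 0.0014] [-0.02, -0.2, 0.01] jawdeg -72
```

View pics/w2.png

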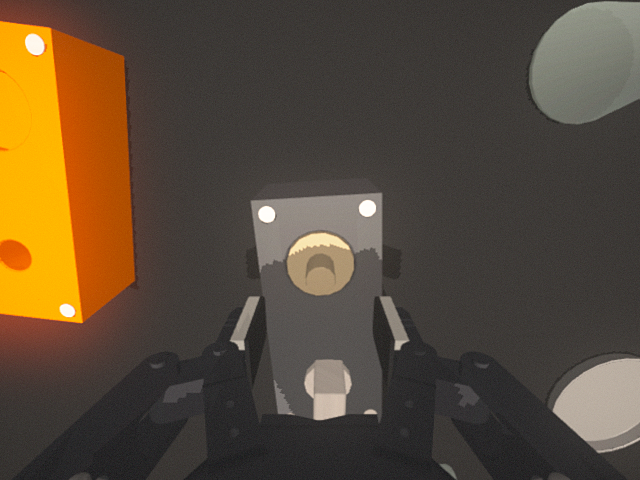

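The knob is centred between the fingers at (320,270). The bar at (330,390) is clear of them.

jog_arm(
  deltas=[
    [[0.03,0,0,0,-0.2,0],[0.054,0,0,0,-0.2,0],[0.054,0,0,0,-0.2,0],[0.054,0,0,0,-0.2,0]],
  ],
)

```text
time_s: 3.38
position: [607.0, 199.6, 101.9]
tool_rot: [-3.111, 1.568, 0.344]
wrist_force: [0.2, 1.3, 0.6]
finger_gap: 51.3
```

```bash
python3 -c "
from h import *
print(state()['dq'].round(3))
go(605.5,198.7,98.5,-72)"
```

```text
[-0.002 -0.001 -0.001  0.001  0.002 -0.006 -0.003]
delta [0.0033, 0.0004, 0.0017] [-0.04, -0.18, 0.01] jawdeg -72
```

jog_arm(
  deltas=[
    [[0.005,0,0.002,0,-0.2,0],[0.005,0,0.002,0,-0.2,0]],
  ],
)

```text
time_s: 3.62
position: [605.3, 199.1, 97.5]
tool_rot: [3.124, 1.57, 0.296]
wrist_force: [0.4, 0.4, -0.0]
finger_gap: 50.8
```

jog_arm(
  deltas=[
    [[0.002,0,0.001,0,0,0],[0.002,0,0.001,0,0,0],[0.002,0,0.001,0,0,0],[0.002,0,0.001,0,0,0],[0.002,0,0.001,0,0,0]],
  ],
  jaw=-1,
)

```text
time_s: 4.25
position: [604.4, 198.8, 95.7]
tool_rot: [3.038, 1.57, 0.21]
wrist_force: [-1.1, -1.4, 3.1]
finger_gap: 15.6
```

jog_arm(
  deltas=[
    [[-0.002,0,0,0,0,0],[-0.002,0,0,0,0,0]],
  ],
)

```text
time_s: 4.5
position: [604.4, 198.8, 97.6]
tool_rot: [-3.075, 1.57, 0.38]
wrist_force: [-0.1, -2.3, -1.0]
finger_gap: 15.7
```

jog_arm(
  deltas=[
    [[-0.01,0,0,0,0,0],[-0.025,0,0,0,0,0],[-0.05,0,0,0,0,0],[-0.08,0,0,0,0,0],[-0.08,0,0,0,0,0]],
  ],
)

```text
time_s: 5.12
position: [605.6, 199.7, 181.4]
tool_rot: [3.139, 1.565, 0.311]
wrist_force: [0.4, -0.6, -1.3]
finger_gap: 16.2
```

```bash
python3 look.py pics/w3.png; python3 -c "
from h import *
s=state();print(s['finger_gap'],s['wrist_force'])
go(527,-133,175)"
```

```text
[605.6 199.7 181.4] [ 0.15  0.51 -0.73  1.49  0.35  1.27 -1.88] 0.049
die 8434 [607.  198.4  69.5] [563.2 181.8] [181.9  80.3] 21.5 z [68.2 69.4 70.6]
bar 1383 [522.9 166.6 109.2] [522.4 165.5] [44.6 19.9] 17.7 z [107.7 109.3 110.2]
knob 0
lid 335 [606.6 201.4  60.7] [607.8 201. ] [31.5 41.4] 19.3 z [60.  60.3 63.5]
16.16413249821423 [-1.18754946  0.1064199  -0.04671155]
delta [0.004, 0.292, 0.1766] [0.0, -0.2, -0.01] jawdeg -72.0
```

View pics/w3.png

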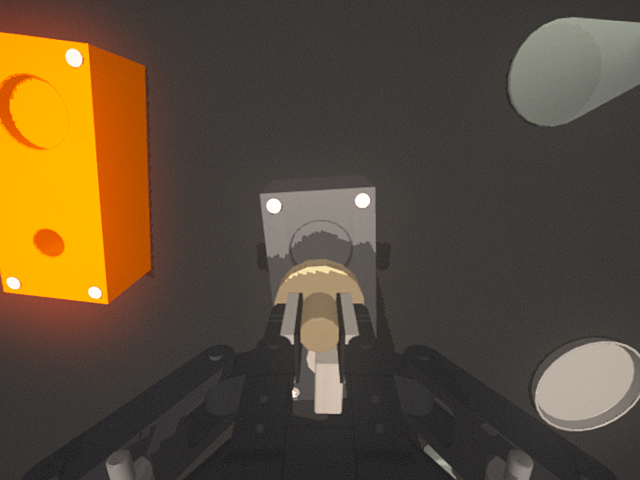

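The lid is held upright at (320,320) and the cavity is empty. I'll carry it to the dish.

jog_arm(
  deltas=[
    [[0,0.04,0.024,0,-0.2,0],[0,0.09,0.054,0,-0.2,0],[0,0.14,0.084,0,-0.2,0],[0,0.19,0.114,0,-0.2,0],[0,0.23,0.139,0,-0.2,0]],
  ],
)

```text
time_s: 5.8
position: [542.5, -65.2, 178.6]
tool_rot: [0.307, 1.57, -2.523]
wrist_force: [0.4, 0.2, -0.1]
finger_gap: 16.2
```

Run:
```python
from h import *
im,d,W=cloud("top")
m=(np.hypot(W[...,0]-527,W[...,1]+133)<75)&(W[...,2]>8)&(W[...,2]<25)
P=W[m];print(len(P),cv2.minEnclosingCircle(P[:,:2].astype(np.float32)),cv2.minAreaRect(P[:,:2].astype(np.float32)))
im,d,W=cloud("wrist")
for z0 in (7,9):
    m=(np.hypot(W[...,0]-527,W[...,1]+133)<75)&(W[...,2]>z0)&(W[...,2]<25)
    P=W[m];print(len(P),cv2.minEnclosingCircle(P[:,:2].astype(np.float32)),P.mean(0))
print(state()["finger_gap"])
go(527,-133,120,-73)
```

```text
131 ((503.991455078125, -110.28474426269531), 49.309425354003906) ((494.3874206542969, -100.7973861694336), (98.61248779296875, 28.596342086791992), 45.35019302368164)
1524 ((526.798095703125, -132.79965209960938), 59.82701110839844) [ 537.02235871 -148.22876861   11.09832269]
1273 ((526.798095703125, -132.79965209960938), 59.82701110839844) [ 539.76586803 -144.82715311   11.70370436]
15.881355053927692
delta [0.0585, 0.0563, 0.0333] [0.47, 0.16, -0.12] jawdeg -73
```

jog_arm(
  deltas=[
    [[0,0.03,0.018,0.5,0.2,0],[0,0.056,0.033,0.5,0.2,0],[0.02,0.056,0.033,0.5,0.2,0],[0.058,0.056,0.033,0.5,0.2,0],[0.058,0.056,0.033,0.5,0.2,0]],
  ],
)

```text
time_s: 6.52
position: [525.3, -131.8, 118.0]
tool_rot: [-0.347, 1.567, 3.091]
wrist_force: [0.2, -0.1, -1.0]
finger_gap: 15.9
```

Run:
```python
from h import *
print(state()['dq'].round(3).max())
go(527,-133,55,-73)
im,d,W=cloud("scene");cv2.imwrite("pics/s2.png",im)
m=(np.hypot(W[...,0]-527,W[...,1]+133)<30)&(W[...,2]>60)&(W[...,2]<110)
print(np.percentile(W[m][:,2],[0.5,2,5]) if m.sum() else 0, m.sum())
```

```text
0.036
delta [0.063, 0.0017, -0.0016] [0.0, 0.22, 0.08] jawdeg -73
[83.86860202 85.23489018 86.07632724] 337
```

jog_arm(
  deltas=[
    [[0.025,0.001,-0.001,0,0.2,0.1],[0.05,0.001,-0.001,0,0.2,0.1],[0.063,0.001,-0.001,0,0.2,0.1],[0.068,0.001,-0.001,0,0.2,0.1],[0.068,0.001,-0.001,0,0.2,0.1]],
  ],
)

```text
time_s: 7.2
position: [528.2, -132.7, 52.7]
tool_rot: [2.441, 1.567, -0.404]
wrist_force: [0.3, 0.1, -0.2]
finger_gap: 15.8
```

Run:
```python
from h import *
s=state();print(s['position'],s['wrist_force'],s['dq'].round(3).max())
go(527,-133,39,-73)
```

```text
[ 528.16408385 -132.65749491   52.65565679] [ 0.31684341  0.11223164 -0.19444827] 0.003
delta [0.0137, -0.0, 0.0013] [0.02, -0.16, -0.14] jawdeg -73
```

jog_arm(
  deltas=[
    [[0.005,0,0,0,-0.2,-0.1],[0.01,0,0,0,-0.2,-0.1],[0.0125,0,0,0,-0.2,-0.1],[0.0125,0,0,0,-0.2,-0.1]],
  ],
)

```text
time_s: 7.7
position: [528.1, -132.6, 39.9]
tool_rot: [0.347, 1.57, -2.498]
wrist_force: [-0.3, -0.4, 0.2]
finger_gap: 16.1
```

jog_arm(
  deltas=[
    [[0.001,0,0,0,0,0],[0.001,0,0,0,0,0]],
  ],
)

```text
time_s: 7.95
position: [528.0, -132.6, 38.9]
tool_rot: [0.329, 1.57, -2.515]
wrist_force: [0.0, -0.9, -0.8]
finger_gap: 15.9
```

jog_arm(
  deltas=[
    [[0.001,0,0,0,0,0],[0.001,0,0,0,0,0]],
  ],
)

```text
time_s: 8.2
position: [528.2, -132.6, 38.6]
tool_rot: [0.631, 1.57, -2.213]
wrist_force: [-3.0, 0.3, 6.7]
finger_gap: 15.7
```

jog_arm(
  deltas=[
    [[0.001,0,0,0,0,0],[0.001,0,0,0,0,0]],
  ],
)

```text
time_s: 8.45
position: [528.2, -132.6, 38.5]
tool_rot: [0.694, 1.569, -2.15]
wrist_force: [-6.6, 0.6, 12.9]
finger_gap: 15.9
```

Contact is made at TCP z 38.5. Releasing there with a slight back-off.

jog_arm(
  deltas=[
    [[0,0,0,0,0,0],[0,0,0,0,0,0],[0,0,0,0,0,0],[0,0,0,0,0,0]],
  ],
  jaw=0.2,
)

```text
time_s: 8.95
position: [528.2, -132.7, 38.5]
tool_rot: [0.669, 1.569, -2.175]
wrist_force: [-0.1, 0.3, -0.5]
finger_gap: 51.7
```

jog_arm(
  deltas=[
    [[-0.02,0,0,0,0,0],[-0.06,0,0,0,0,0],[-0.12,0,0,0,0,0],[-0.16,0,0,0,0,0],[-0.16,0,0,0,0,0]],
  ],
)

```text
time_s: 9.57
position: [530.2, -132.4, 203.2]
tool_rot: [2.216, 1.564, -0.628]
wrist_force: [0.1, 1.6, -1.2]
finger_gap: 51.0
```

Run:
```python
from h import *
im,d,W=cloud("wrist");cv2.imwrite("pics/w4.png",im)
def sel(z0,z1,r=50): return W[(np.hypot(W[...,0]-527,W[...,1]+133)<r)&(W[...,2]>z0)&(W[...,2]<z1)]
for z0,z1 in((10,16),(33,42)):
    P=sel(z0,z1,35);print(len(P),P.mean(0).round(1) if len(P) else 0, cv2.minAreaRect(P[:,:2].astype(np.float32)))
print(state()['position'],state()['finger_gap'])
go(523,167,190,-73)
```

```text
1194 [ 531.6 -131.6   12.4] ((529.6637573242188, -132.12619018554688), (43.46329879760742, 42.40486145019531), 18.33973503112793)
301 [ 530.2 -132.1   36.2] ((529.8425903320312, -132.19610595703125), (17.141035079956055, 17.228769302368164), 51.770408630371094)
[ 529.05896409 -132.40928648  200.78639751] 51.19946997441534
delta [0.0099, -0.2881, -0.0818] [0.02, -0.07, -0.2] jawdeg -73
```

View pics/w4.png

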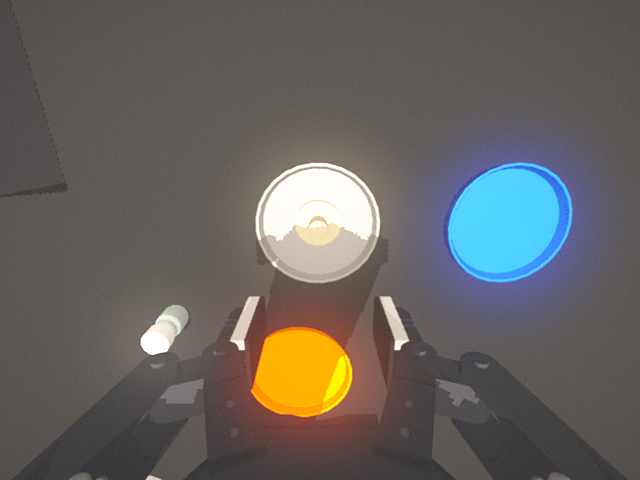

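The lid sits flat in the steel dish with its knob up, centred at (318,222). Now the plunger.

```bash
python3 -c "
from h import *
go(565,180,165,-72.8)"
```

```text
delta [0.0349, -0.2883, -0.1258] [-0.18, -0.07, -0.2] jawdeg -72.8
```

jog_arm(
  deltas=[
    [[0,-0.055,-0.024,-0.2,-0.1,-0.2],[0,-0.11,-0.048,-0.2,-0.1,-0.2],[0,-0.165,-0.072,-0.2,-0.1,-0.2],[0,-0.22,-0.096,-0.2,-0.1,-0.2],[0,-0.275,-0.12,-0.2,-0.1,-0.2]],
  ],
)

```text
time_s: 10.25
position: [562.8, 167.2, 199.2]
tool_rot: [0.084, 1.569, -2.757]
wrist_force: [0.6, -0.0, 0.3]
finger_gap: 51.4
```

```bash
python3 -c "
from h import *
go(565,180,165,-72.8)"
```

```text
delta [0.0342, -0.0116, -0.006] [0.0, 0.11, -0.01] jawdeg -72.8
```

jog_arm(
  deltas=[
    [[0.034,-0.012,-0.006,0,0.1,0],[0.034,-0.012,-0.006,0,0.1,0],[0.034,-0.012,-0.006,0,0.1,0],[0.034,-0.012,-0.006,0,0.1,0]],
  ],
)

```text
time_s: 10.75
position: [565.6, 179.1, 166.3]
tool_rot: [2.437, 1.569, -0.406]
wrist_force: [-0.4, -1.0, -0.0]
finger_gap: 51.4
```

```bash
python3 look.py pics/w5.png; python3 -c "
from h import *
go(522,165.8,145,-72.8)"
```

```text
[565.6 179.1 166.3] [ 0.24  0.44 -0.78  1.63  0.33  1.21 -1.89] 0.0
die 22721 [575.5 186.3  69.5] [563.2 181.8] [180.4  80.5] 21.4 z [68.4 69.5 70.7]
bar 1966 [523.6 166.1 109.2] [522.1 165.6] [45.2 20. ] 17.0 z [107.9 109.3 110.2]
knob 0
lid 787 [598.4 200.3  61.8] [602.9 198.8] [40.8 41.5] 84.9 z [60.  60.4 68.9]
delta [0.0212, 0.0001, 0.0456] [-0.1, -0.06, -0.05] jawdeg -72.8
```

jog_arm(
  deltas=[
    [[0.021,0,0.046,-0.2,0,0],[0.021,0,0.046,-0.2,0,0],[0.021,0,0.046,-0.2,0,0],[0.04,0,0.046,-0.2,0,0],[0.04,0,0.046,-0.2,0,0]],
  ],
)

```text
time_s: 11.42
position: [521.3, 165.5, 124.7]
tool_rot: [0.17, 1.57, -2.67]
wrist_force: [0.7, -0.1, 0.7]
finger_gap: 51.3
```

```bash
python3 -c "
from h import *
go(522,165.6,105,-73)"
```

```text
delta [0.0197, 0.0001, -0.0007] [0.29, 0.06, -0.01] jawdeg -73
```

jog_arm(
  deltas=[
    [[0.012,0,-0.0005,0.3,0,0],[0.02,0,-0.0005,0.3,0,0],[0.02,0,-0.0005,0.3,0,0],[0.02,0,-0.0005,0.3,0,0]],
  ],
)

```text
time_s: 11.92
position: [521.9, 165.8, 104.8]
tool_rot: [0.139, 1.57, -2.706]
wrist_force: [1.0, -0.2, 0.2]
finger_gap: 51.1
```

```bash
python3 -c "
from h import *
s=state();print(s['wrist_force'],Ro.from_euler('xyz',s['tool_rot']).as_matrix().round(4))
go(522,165.6,104.5,-73)"
```

```text
[ 1.0059537  -0.16335507  0.21833508] [[-7.000e-04  2.923e-01 -9.563e-01]
 [-3.000e-04 -9.563e-01 -2.923e-01]
 [-1.000e+00  1.000e-04  8.000e-04]]
delta [0.0003, 0.0002, -0.0] [-0.01, 0.04, -0.01] jawdeg -73
```

Alignment is good, so I'll close without moving.

jog_arm(
  deltas=[
    [[0,0,0,0,0,0],[0,0,0,0,0,0],[0,0,0,0,0,0],[0,0,0,0,0,0],[0,0,0,0,0,0]],
  ],
  jaw=-1,
)

```text
time_s: 12.55
position: [522.3, 165.8, 105.3]
tool_rot: [1.508, 1.57, -1.337]
wrist_force: [-1.0, -0.9, 6.5]
finger_gap: 18.8
```

```bash
python3 -c "
from h import *
s=state();print(s['wrist_force'],s['ft_torque'],s['finger_gap'])
go(522,165.6,110,-73)"
```

```text
[-1.03803328 -0.89680202  6.47888802] [-0.22281117  0.11189581 -0.01648779] 18.766111319763695
delta [-0.0047, 0.0001, 0.0003] [-0.01, 0.0, -0.02] jawdeg -73
```

jog_arm(
  deltas=[
    [[-0.002,0,0,0,0,0],[-0.004,0,0,0,0,0],[-0.006,0,0,0,0,0],[-0.008,0,0,0,0,0],[-0.008,0,0,0,0,0]],
  ],
)

```text
time_s: 13.18
position: [522.3, 165.8, 113.4]
tool_rot: [1.982, 1.57, -0.863]
wrist_force: [-0.4, -0.8, -3.3]
finger_gap: 19.4
```

```bash
python3 -c "
from h import *
s=state();print(s['wrist_force'],s['ft_torque'],s['finger_gap'])
go(522.2,165.8,133,-73)"
```

```text
[-0.37712324 -0.774836   -3.28031102] [ 0.01680586 -0.03938003  0.02239995] 19.36633305604337
delta [-0.0196, -0.0, 0.0001] [-0.02, -0.01, -0.02] jawdeg -73
```

jog_arm(
  deltas=[
    [[-0.004,0,0,0,0,0],[-0.008,0,0,0,0,0],[-0.012,0,0,0,0,0],[-0.016,0,0,0,0,0],[-0.02,0,0,0,0,0]],
  ],
)

```text
time_s: 13.8
position: [522.4, 165.8, 133.7]
tool_rot: [2.135, 1.57, -0.71]
wrist_force: [0.6, -0.5, -3.2]
finger_gap: 19.5
```

jog_arm(
  deltas=[
    [[0,0,0,0,0,0],[0,0,0,0,0,0]],
  ],
)

```text
time_s: 14.05
position: [522.3, 165.7, 133.7]
tool_rot: [1.913, 1.57, -0.932]
wrist_force: [0.4, 0.0, -3.7]
finger_gap: 19.3
```

Run:
```python
from h import *
s=state();print(s['position'],s['wrist_force'],s['ft_torque'],s['finger_gap'],s['dq'].round(3))
im,d,W=cloud("scene")
u,v=proj("scene",(540,170,90)).astype(int)
c=im[max(0,v-110):v+110,max(0,u-130):u+130];cv2.imwrite("pics/s3.png",cv2.resize(c,None,fx=2.5,fy=2.5))
im,d,W=cloud("wrist")
m=(np.hypot(W[...,0]-562,W[...,1]-183)<110)&(W[...,2]>64)&(W[...,2]<78);P=W[m]
print("die top z",np.percentile(P[:,2],[5,50,95]),cv2.minAreaRect(P[:,:2].astype(np.float32)))
for t in ["dish","lid","flask","vial"]: 
    read_camera("top") if t=="dish" else 0
    print(t,[(np.round(b["centre"]).tolist(),round(b["score"],2)) for b in boxes_of("top",t)[:3]])
```

```text
[522.29675366 165.74678907 133.69676919] [ 3.81661692e-01  9.34923377e-04 -3.70740467e+00] [-0.06264245  0.04742096  0.02770522] 19.25847572266817 [-0.001  0.002  0.     0.003  0.001  0.    -0.   ]
die top z [68.35710518 69.50673741 70.64974809] ((563.781494140625, 181.9954071044922), (180.48550415039062, 80.62342834472656), 21.554731369018555)
dish [([528.0, -140.0, 4.0], 0.94), ([585.0, -312.0, 2.0], 0.88), ([349.0, -166.0, 5.0], 0.57)]
lid [([527.0, -132.0, 13.0], 0.68)]
flask []
vial [([382.0, -14.0, 58.0], 0.63)]
```

View pics/s3.png

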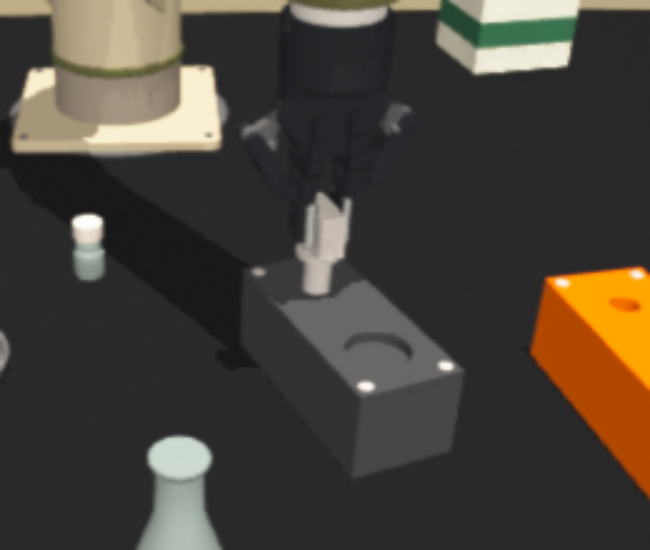

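The plunger at (318,265) is upright in the gripper with about half of its shank above the block. The block has not moved and is flat on the bench.

```bash
python3 -c "
from station import *
print(finish_job())"
```

```text
the job is handed in; nothing more can be done
None
```

I lifted the lid out of the cavity and set it flat, knob up, in the steel dish. I then drew the plunger straight up about 28 mm of its 56 mm shank and handed the job in at about 14 s with it still gripped and held still.

**Last checks:**
- **Plunger:** the wrist force was 3.7 N downward, about the plunger's own weight, with almost no side force, so it was not binding. The finger opening stayed at 19.3 mm and the arm was still.
- **Die block:** it had not moved or tilted. Its top measured at 69.5 mm, with its centre and yaw within about 1 mm and 0.2° of before.
- **Lid:** the network found it at (527, -132), in the middle of the dish. A closer wrist measurement after release put it about 3 mm off the dish centre.
- **Dish and vial:** the network put the vial within about 2 mm of its first position. It put the dish about 3 mm off, which is within its 4 mm accuracy.
- **Flask:** the network did not report it in the last top picture. It shows standing in the last scene picture, and the arm stayed clear of it, but I did not measure its position again.

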